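Sort pin, offcuts and sanding block into their trays

ROBOT

A 6-joint arm with a two-finger parallel gripper is mounted at the origin on a cart in front of the work surface, level with it; the furniture and walls round the work are solid. World frame = base frame: x ahead of the robot, y to its left, z up, the work surface at z = 0. Lengths are in m, angles in degrees, forces in N, time in s.
With the tool pointing down it reaches from about 0.3 to 0.75 m from the base axis. Payload 8.5 kg.
Tool frame: the origin (TCP) lies at the very end of the fingers, on their centre line; the grasp point (between the pads) lies 19 mm behind it (bot.grip_point_offset is the z of the grasp point in the tool frame, in m); z points along the fingers, y is the line along which they close (so a half turn about z gives the same grasp; the last joint's range is limited). The gripper opens to 88 mm and grips with 3 to 60 N. Pads are 18 mm wide; open, the fingers measure 123 mm over their backs; the gripper's body (75 mm by 187 mm) begins 45 mm behind the grasp point.
Start: joints at [-82.867, 21.807, 74.336, -0, 83.858, -12.336], TCP at [0.183, -0.519, 0.239] pointing down, gripper open.
Joint ranges: [-178.18, 178.18], [-50.72, 133.34], [12.68, 142.11], [-81.47, 261.47], [9.98, 163.14], [-165.26, 165.26]. Speed limits (degrees/s): [136.94, 136.94, 180, 180, 180, 180].

INTERFACE

Orientations are given as [roll, pitch, yaw] about the fixed x, y, z axes, in that order (R = Rz(yaw) Ry(pitch) Rx(roll)).
In Python, from workcell import bot gives the robot as it stands.
- The arm moves only by the shell command python3 -m creep 'ROWS' [OPENING]. ROWS is a JSON object whose one key "increments" holds a list of rows, each a list of 6 numbers: the shift along the tool's x, y, z in mm, then the turn, a rotation vector about the tool's x, y, z in degrees. A call has 1 to 12 rows; each row shifts and turns the commanded pose from where the row before left it, along the tool's axes as they then stand; what a row does not reach is not made up. A row lasts 1/8 s, in which the tool goes at most 62.5 mm and 10.7 degrees, less where a joint would pass 70% of its speed; a pose out of reach is approached as far as the arm can. A call with a gripper value outside its range is refused whole. OPENING is the finger opening in mm, from 0 to 88.1, set as the call begins (- or left out, the last holds). The fingers move at their own pace and stop on an object; the grip force is fixed at half the most. Time passes only in rows, so rows that do not move let the fingers close. It gives the time, the measured TCP pose, the force, the opening and the grip force at its end, in the units of the state.
- bot.get_obs(): the state, without advancing time (a new reading comes with each control period).
- bot.snapshot(name): name is "scene" or "side" or "wrist"; returns the picture (400x640x3 uint8, red, green, blue); there is no depth.
- bot.camera_model(name): a dict with "fx", "fy", "cx", "cy" (pixels), "extrinsics" (4x4, takes a point from world to camera coordinates). Camera axes: x right, y up, looking along -z (the intrinsics and any distortion apply to the point x, -y, -z); pixel columns grow to the right and rows downward; lengths in m; the calibration is good to about 2 mm. A picture is of the moment at which its call begins: read the wrist's pose just before it. camera_model takes no time and is no camera call; for the wrist camera it gives the pose at the moment of the call.
- bot.sign_off(): hands the job in; it is judged then, once.
The state is a dict: "time_s": time; "joint_pos": joint angles; "joint_velocities": joint speeds; "effort": joint torques, N m; "position": TCP position; "eef_rot": TCP orientation; "contact_force": force on the tool from outside, world axes, zero at the start; "moment": the same for the moment, N m; "width": opening from 0.0 (shut) to 1.0 (fully open); "grasp_force": force on a finger pad.
Only numpy, scipy, OpenCV 4.12 (cv2) and the standard library are available. Lean on these libraries where they do the work, as an engineer would, in place of code of your own. Each camera call takes 0.05 s, during which the arm holds its last target. There are 200 camera calls.

TASK

Clear the bench by sorting four things into the three trays on the stand: draw the steel pin straight out of its blue bearing block without dragging the block along and put it in the grey steel tray, put the two wooden offcuts in the dark wooden tray, and put the black sanding block in the red plastic tray. Set each one down, not dropped, so that it lies flat on the floor of its tray, and leave the bearing block, the round tin, the spanner and everything else on the bench where they are.

Things in the scene. Friction and masses are not known exactly. Their poses are not given: they have to be found in the camera images.
- steel_pin: Steel pin 120 mm long, 0.16 kg. Origin on its axis at mid length, x from head to tip. Square head 20 x 20 mm from x = -60 to -5 mm, sides facing its y and z; round shaft, 16 mm dia, x = -5 to +60. Starts level, axis 32 mm up, shaft in the bearing block's bore, head outside on the block's -x side, 3 to 9 mm off its face; 70 mm of pull along the pin's own -x frees it.
- bearing_block: Loose heavy (2 kg) blue block 60 x 60 x 60 mm with brass rims round its bore and a foot on each side along y (108 mm over the feet, 10 mm high, bolt heads up to 16 mm). The bore runs through along its x axis, 32 mm up, 17.5 mm in diameter, 60 mm deep. Origin: centre of its underside, z up. Stays where it is.
- narrow_offcut: Narrow hardwood offcut on the bench to the robot's right, 35 mm along its x, 90 mm along its y, 24 mm high, lying flat. Origin: centre of its underside, z up.
- square_offcut: Nearly square hardwood offcut on the bench to the robot's right, 60 mm along its x, 70 mm along its y, 30 mm high, lying flat. Origin: centre of its underside, z up.
- sanding_block: Black rubber sanding block on the bench to the robot's right, 60 mm along its x, 157 mm along its y, 27 mm high, lying flat, about 0.16 kg. Origin: centre of its underside, z up.
- steel_tray: Grey steel tray, for the pin: open tray, 220 mm along its x, 130 mm along its y, 28 mm high, walls 3 mm, floor 3 mm thick, fixed on a low plywood stand (450 x 270 mm, 55 mm high), long sides of the three trays 10 to 30 mm apart. Origin: centre of its underside, 55 mm above the bench; z up. Wall bins overhang the bench behind (fronts at x = 0.64 m, 0.22 m up).
- wooden_tray: Dark wooden tray, for both offcuts, one at each end: open tray, 220 mm along its x, 130 mm along its y, 28 mm high, walls 5 mm, floor 5 mm thick, fixed on a low plywood stand (450 x 270 mm, 55 mm high), long sides of the three trays 10 to 30 mm apart. Origin: centre of its underside, 55 mm above the bench; z up. Wall bins overhang the bench behind (fronts at x = 0.64 m, 0.22 m up).
- red_tray: Red plastic tray, for the sanding block, which fits lengthwise: open tray, 220 mm along its x, 130 mm along its y, 28 mm high, walls 3 mm, floor 3 mm thick, fixed on a low plywood stand (450 x 270 mm, 55 mm high), long sides of the three trays 10 to 30 mm apart. Origin: centre of its underside, 55 mm above the bench; z up. Wall bins overhang the bench behind (fronts at x = 0.64 m, 0.22 m up).
- tin: Round tin with a brown lid, 68 mm in diameter, 29 mm high, standing behind the work. Origin: centre of its underside. To be left alone.
- spanner: Small double-ended steel spanner, 143 x 21 mm, 8 mm high, lying flat at the front edge. Origin: centre of its underside. To be left alone.

How it is judged (in metres and radians):
At the end, for the whole second after the job is handed in: Pin in the grey tray, level within 0.15 rad, middle within 100 x 55 mm of its centre; narrow (95 x 50) and square offcut (85 x 40) in the wooden tray, sanding block (40 x 40) in the red one, flat within 0.15 rad on the floor (underside under 13 mm above the tray's); all released and at rest (x of steel_pin in the frame of steel_tray between -0.1 and 0.1 m and y of steel_pin in the frame of steel_tray between -0.055 and 0.055 m and z of steel_pin in the frame of steel_tray below 0.022 m and linear speed of each of steel_pin, narrow_offcut, square_offcut, sanding_block below 0.03 m/s and contact force between the fingers and steel_pin below 0.05 N and angle between steel_pin's own x axis and vertical between 1.42 and 1.72 rad and x of narrow_offcut in the frame of wooden_tray between -0.095 and 0.095 m and y of narrow_offcut in the frame of wooden_tray between -0.05 and 0.05 m and z of each of narrow_offcut, square_offcut in the frame of wooden_tray below 0.013 m and contact force between the fingers and narrow_offcut below 0.05 N and angle between each of narrow_offcut, square_offcut, sanding_block's own z axis and vertical below 0.15 rad and x of square_offcut in the frame of wooden_tray between -0.085 and 0.085 m and y of square_offcut in the frame of wooden_tray between -0.04 and 0.04 m and contact force between the fingers and square_offcut below 0.05 N and x of sanding_block in the frame of red_tray between -0.04 and 0.04 m and y of sanding_block in the frame of red_tray between -0.04 and 0.04 m and z of sanding_block in the frame of red_tray below 0.013 m and contact force between the fingers and sanding_block below 0.05 N); the robot touches nothing.
It fails at once if a part is dropped or thrown (falls free at more than 0.9 m/s) ((linear speed of steel_pin above 0.9 m/s and contact force between the fingers and steel_pin below 0.05 N) or (linear speed of narrow_offcut above 0.9 m/s and contact force between the fingers and narrow_offcut below 0.05 N) or (linear speed of square_offcut above 0.9 m/s and contact force between the fingers and square_offcut below 0.05 N) or (linear speed of sanding_block above 0.9 m/s and contact force between the fingers and sanding_block below 0.05 N)).
It fails at once if the bearing block is dragged more than 30 mm or tipped (distance of bearing_block from where it was at the start of the episode above 0.03 m or angle between bearing_block's own z axis and vertical above 0.25 rad).
It fails at once if the round tin or the spanner is moved more than 30 mm (distance of any of tin, spanner from where it was at the start of the episode above 0.03 m).
It also fails if it takes over 120 s, if anything falls off the work surface, if the arm or the gripper's body presses on something with over 40 N, if the wrist force passes 120 N, or if a joint passes its speed limit or range.

## Working session

There is one attempt and no reset: what is moved stays moved. The work goes in short steps, Python scripts to look and compute and a shell command to move; the robot and the scene stay as the last step left them, time stands still between calls to the robot, and variables do not carry over. Pictures are saved under pics/ and viewed, at most 14 in all, crops included, and the job is handed in when it is done.

```bash
ls; mkdir -p pics; python3 - <<'E'
from workcell import bot
import cv2
print(bot.get_obs())
for n in ["scene","side","wrist"]:
    m=bot.camera_model(n); print(n,m)
    cv2.imwrite(f"pics/{n}0.png",cv2.cvtColor(bot.snapshot(n),cv2.COLOR_RGB2BGR))
print(bot.grip_point_offset)
E
```

```text
pics
{'time_s': 0.0, 'joint_pos': array([-8.28662144e+01,  2.18410626e+01,  7.43848825e+01, -6.84662620e-04,
        8.38564495e+01, -1.23333053e+01]), 'joint_velocities': array([ 0.02804035,  0.14996851,  0.06577309,  0.01620483, -0.03551934,
        0.05329054]), 'effort': array([-8.18162316e-04, -4.37926841e+01, -2.24557507e+01,  7.13007431e-02,
        3.52735596e-02, -1.18931757e-04]), 'position': array([ 0.18327817, -0.51827137,  0.23813632]), 'eef_rot': array([-1.79919362e+02, -1.69344197e-02,  1.94671528e+01]), 'contact_force': array([ 0.23527627, -0.09814817, -0.33048472]), 'moment': array([-0.02477187, -0.04484089,  0.00094264]), 'grasp_force': 0.0, 'width': 0.9992432294752275}
scene {'fx': 378.41316635592216, 'fy': 378.41316635592216, 'cx': 318.93756187391807, 'cy': 198.47780127436909, 'extrinsics': array([[ 0.84636565, -0.53256155, -0.00658564, -0.46576393],
       [ 0.37201475,  0.58227989,  0.72287976, -0.22056604],
       [-0.38114328, -0.61427056,  0.69094245, -1.23466559],
       [ 0.        ,  0.        ,  0.        ,  1.        ]])}
side {'fx': 443.2963173760042, 'fy': 443.2963173760042, 'cx': 317.22873834809405, 'cy': 197.67277814790634, 'extrinsics': array([[ 0.93678567, -0.34904735, -0.02446559, -0.49832311],
       [ 0.22278451,  0.54107711,  0.81092701, -0.16003505],
       [-0.26981415, -0.76511536,  0.58463562, -1.14414345],
       [ 0.        ,  0.        ,  0.        ,  1.        ]])}
wrist {'fx': 323.82008734768004, 'fy': 323.82008734768004, 'cx': 320.3876119231929, 'cy': 200.36825680908674, 'extrinsics': array([[ 0.33368937, -0.94268202, -0.00142074, -0.55001296],
       [ 0.89647618,  0.31779882, -0.30876264,  0.04344053],
       [ 0.2915165 ,  0.10175716,  0.95113806, -0.3916487 ],
       [ 0.        ,  0.        ,  0.        ,  1.        ]])}
-0.0187
```

View pics/scene0.png

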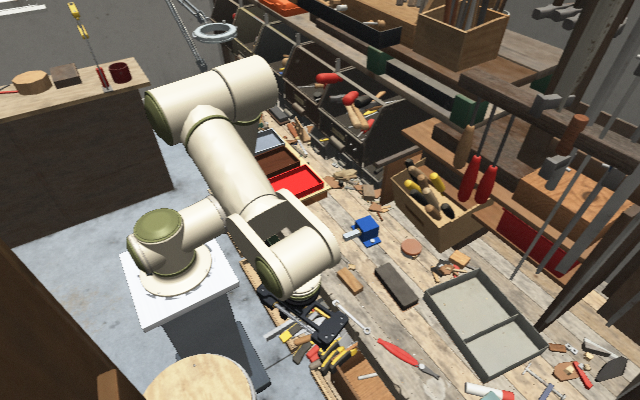

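View pics/side0.png

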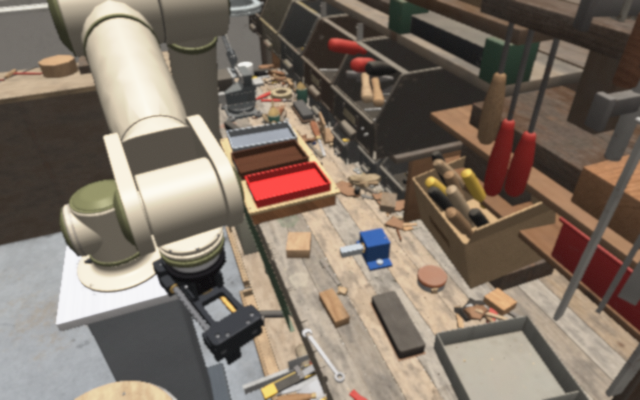

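View pics/wrist0.png

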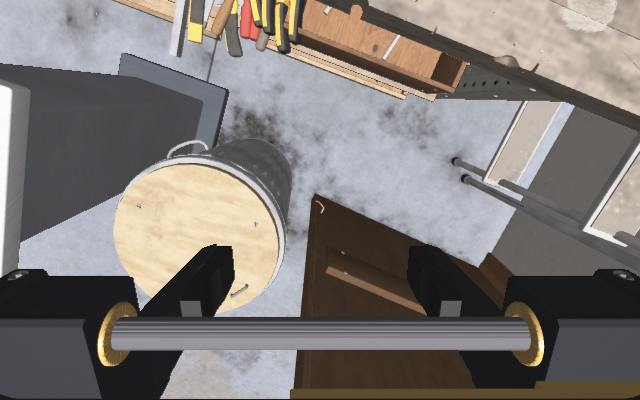

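The side view shows everything: trays grey (262,137), dark (270,158) and red (287,183), square offcut (298,244), narrow offcut (334,307), sanding block (397,324), blue block (374,248) with the pin head at (350,250), tin (432,278) and spanner (322,355). The scene view agrees. The wrist view shows only the floor so far.

```bash
cat > h.py <<'E'
import numpy as np, cv2
from workcell import bot
from scipy.spatial.transform import Rotation as Ro
def ray(m,u,v):
    E=m["extrinsics"];R=E[:3,:3];c=-R.T@E[:3,3]
    return c,R.T@np.array([(u-m["cx"])/m["fx"],-(v-m["cy"])/m["fy"],-1.])
def px2w(m,u,v,z):
    c,d=ray(m,u,v); return c+d*(z-c[2])/d[2]
def w2px(m,p):
    E=m["extrinsics"];q=E[:3,:3]@np.array(p)+E[:3,3]
    return m["cx"]-m["fx"]*q[0]/q[2], m["cy"]+m["fy"]*q[1]/q[2]
def delta(p,yaw=None,rpy=None):
    """tool-frame shift mm and rotvec deg from the measured pose to TCP p, pointing down at yaw"""
    o=bot.get_obs();R0=Ro.from_euler('xyz',o["eef_rot"],degrees=True)
    R1=Ro.from_euler('xyz',[180,0,yaw] if rpy is None else rpy,degrees=True)
    return R0.inv().apply(np.array(p)-o["position"])*1e3,(R0.inv()*R1).as_rotvec(degrees=True)
E
python3 - <<'E'
from h import *
np.set_printoptions(precision=4,suppress=True)
m=bot.camera_model("side")
for n,u,v,z in [("sq",298,240,.03),("nar",334,304,.024),("sand",397,321,.027),("block",374,239,.06),("pinhead",350,249,.042),("tin",432,273,.029),("grey",262,137,.07),("dark",270,157,.07),("red",287,183,.07),("span1",305,332,.008),("span2",339,377,.008)]:
    print(n,px2w(m,u,v,z))
w=bot.camera_model("wrist");o=bot.get_obs();R=Ro.from_euler('xyz',o["eef_rot"],degrees=True)
c,d=ray(w,320,200);print("cam in tool",R.inv().apply(c-o["position"]),R.inv().apply(d))
E
```

```text
sq [ 0.4317 -0.1289  0.03  ]
nar [ 0.4399 -0.3546  0.024 ]
sand [ 0.5447 -0.4483  0.027 ]
block [ 0.5979 -0.229   0.06  ]
pinhead [ 0.5366 -0.2223  0.042 ]
tin [ 0.687 -0.357  0.029]
grey [0.4733 0.3811 0.07  ]
dark [0.4626 0.2397 0.07  ]
red [0.4686 0.0767 0.07  ]
span1 [ 0.3593 -0.3896  0.008 ]
span2 [ 0.386 -0.512  0.008]
cam in tool [ 0.0798  0.0006 -0.1469] [-0.3079 -0.0012  0.9514]
```

```bash
python3 -c "
from h import *
np.set_printoptions(precision=1,suppress=True)
print(delta([.56,-.29,.34],0))"
```

```text
(array([ 431.3,  -89.8, -101.5]), array([-0.1,  0. , 19.5]))
```

```bash
python3 -m creep '{"increments":[[43,-9,-15,0,0,0],[43,-9,-15,0,0,0],[43,-9,-15,0,0,0],[43,-9,-15,0,0,0],[43,-9,-10,0,0,0],[43,-9,-10,0,0,0],[43,-9,-10,0,0,0],[43,-9,-10,0,0,0],[43,-9,0,0,0,0],[43,-9,0,0,0,0],[0,0,0,0,0,9.7],[0,0,0,0,0,9.7]]}'; python3 -m creep '{"increments":[[0,0,0,0,0,0],[0,0,0,0,0,0]]}'
python3 - <<'E'
from h import *
o=bot.get_obs();print(o["position"],o["eef_rot"],o["joint_pos"])
m=bot.camera_model("wrist");np.savez("pics/w1.npz",**m)
cv2.imwrite("pics/w1.png",cv2.cvtColor(bot.snapshot("wrist"),cv2.COLOR_RGB2BGR))
E
```

```text
time_s: 1.65
position: [0.5592, -0.2899, 0.3381]
eef_rot: [-180.0, 0.1, -0.2]
contact_force: [-0.2, 0.1, -0.7]
width: 1.002
grasp_force: 0.0
time_s: 1.9
position: [0.5586, -0.2904, 0.3386]
eef_rot: [-180.0, 0.0, 0.2]
contact_force: [-0.2, -0.6, -0.3]
width: 0.997
grasp_force: 0.0
[ 0.55863492 -0.29042861  0.33861618] [-1.79986319e+02  1.29291025e-02  2.44886779e-01] [-3.82261614e+01  2.81432382e+01  4.78465456e+01  2.74963981e-03
  1.04028850e+02  5.15296195e+01]
```

View pics/w1.png

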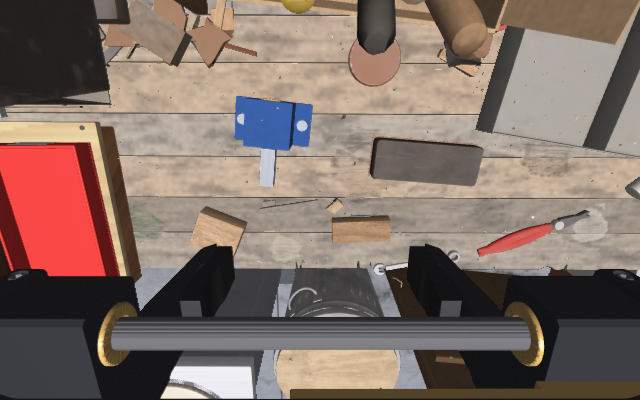

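Wrist view: blue block (270,123), pin head from about (262,150) to (268,187), square offcut (218,232), narrow offcut (361,229), sanding block (427,161), tin (375,60), spanner (415,264). I'll enlarge it to get the corners.

```bash
python3 - <<'E'
import cv2
i=cv2.imread("pics/w1.png")[85:265,180:490]
cv2.imwrite("pics/w1c.png",cv2.resize(i,(775,450),interpolation=cv2.INTER_CUBIC))
E
```

```text
(no output)
```

View pics/w1c.png

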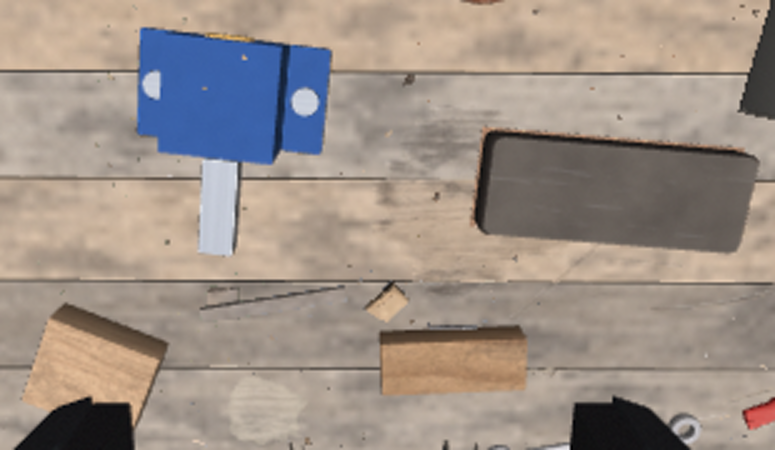

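The crop gives the top-face corners of the pin head, sanding block and narrow offcut. The lower corner of the square offcut is partly behind a finger. Now I'll compute poses and check the sizes.

```bash
cat >> h.py <<'E'
def rect(m,pts,z,s=1,off=(0,0)):
    P=np.array([px2w(m,u/s+off[0],v/s+off[1],z)[:2] for u,v in pts])
    L=[np.linalg.norm(P[i]-P[(i+1)%len(P)])*1e3 for i in range(len(P))]
    A=[np.degrees(np.arctan2(*(P[(i+1)%len(P)]-P[i])[::-1])) for i in range(len(P))]
    print("c",P.mean(0).round(4),"L",np.round(L,1),"ang",np.round(A,1)); print(P.round(4).tolist())
    return P
E
python3 - <<'E'
from h import *
m=dict(np.load("pics/w1.npz"))
r=lambda p,z:rect(m,p,z,2.5,(180,85))
print("pin");r([(203,162),(239,162),(233,255),(198,253)],.042)
print("sand");r([(493,137),(757,158),(740,252),(481,234)],.027)
print("nar");r([(381,340),(526,337),(526,389),(381,394)],.024)
print("sq");r([(51,321),(166,358),(22,398)],.03)
print("blocktop");r([(284,45),(275,163),(158,152)],.06)
E
```

```text
pin
c [ 0.5409 -0.217 ] L [19.7 53.2 19.9 52. ] ang [-89.7 174.1  86.9  -6.1]
[[0.567, -0.2099], [0.5671, -0.2297], [0.5141, -0.2242], [0.5152, -0.2044]]
sand
c [ 0.546  -0.4445] L [150.5  55.1 152.9  56.2] ang [-94.2 178.8  86.2  -3.8]
[[0.5794, -0.3707], [0.5683, -0.5208], [0.5132, -0.5196], [0.5233, -0.367]]
nar
c [ 0.4389 -0.355 ] L [88.6 34.9 90.6 36.3] ang [ -88.5 -175.9   92.4    0.9]
[[0.4555, -0.3099], [0.4579, -0.3986], [0.4231, -0.4011], [0.4192, -0.3105]]
sq
c [ 0.4443 -0.1263] L [71.4 94.9 56.1] ang [-109.4  106.7  -24.8]
[[0.4692, -0.1116], [0.4455, -0.179], [0.4183, -0.0881]]
blocktop
c [ 0.5912 -0.2327] L [59.8 61.4 86.2] ang [174.3  84.9 -51.2]
[[0.629, -0.257], [0.5695, -0.2511], [0.575, -0.1899]]
```

Sizes agree with the ones given: pin head 20×53 mm, narrow 89×35, sanding block top about 152×56 (rounded), block 60. The block and pin yaw is about -5.7°. Pin first.

```bash
python3 -c "
from h import *
np.set_printoptions(precision=1,suppress=True)
print(delta([.549,-.218,.12],-5.7))"
```

```text
(array([ -9.3, -72.4, 218.7]), array([-0. ,  0. ,  5.9]))
```

```bash
python3 -m creep '{"increments":[[-2,-18,45,0,0,0],[-2,-18,45,0,0,0],[-2,-18,45,0,0,0],[-3,-18,42,0,0,0],[0,0,42,0,0,5.9],[0,0,0,0,0,0],[0,0,0,0,0,0]]}' 50
python3 - <<'E'
from h import *
np.set_printoptions(precision=1,suppress=True)
m=bot.camera_model("wrist");np.savez("pics/w2.npz",**m)
i=cv2.cvtColor(bot.snapshot("wrist"),cv2.COLOR_RGB2BGR)
cv2.imwrite("pics/w2.png",i)
print(delta([.549,-.218,.025],-5.7))
E
```

```text
time_s: 2.82
position: [0.5503, -0.2191, 0.1215]
eef_rot: [179.9, -0.1, -5.7]
contact_force: [-0.1, 0.0, 0.6]
width: 0.565
grasp_force: 0.0
(array([-1.8, -1.1, 96.7]), array([ 0.1, -0.2, -0. ]))
```

View pics/w2.png

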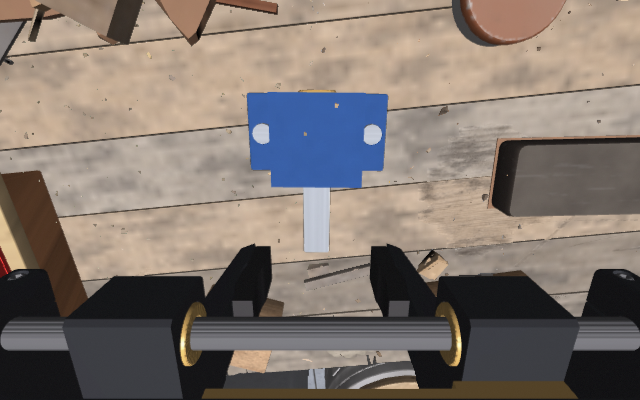

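The block and pin are square to the image: pin head at columns 304–329, rows 187–251, so the yaw is right. Now the position check.

```bash
python3 - <<'E'
from h import *
m=dict(np.load("pics/w2.npz"))
rect(m,[(304,187),(329,187),(329,251),(304,251)],.042)
rect(m,[(271,186),(362,186)],.06)
E
```

```text
c [ 0.5418 -0.2161] L [18.1 51.4 19.4 51.4] ang [-95.7 174.8  84.3  -6.6]
[[0.5683, -0.2097], [0.5665, -0.2278], [0.5153, -0.2231], [0.5173, -0.2039]]
c [ 0.573  -0.2195] L [60.7 60.7] ang [-95.7  84.3]
[[0.576, -0.1893], [0.57, -0.2497]]
```

```bash
python3 -m creep '{"increments":[[-1,-2,40,0,0,0],[0,0,30,0,0,0],[0,0,20,0,0,0],[0,0,6.5,0,0,0],[0,0,0,0,0,0]]}'; python3 -m creep '{"increments":[[0,0,0,0,0,0],[0,0,0,0,0,0],[0,0,0,0,0,0],[0,0,0,0,0,0],[0,0,0,0,0,0],[0,0,0,0,0,0]]}' 0
```

```text
time_s: 3.5
position: [0.5494, -0.2167, 0.0243]
eef_rot: [180.0, -0.1, -5.8]
contact_force: [-0.0, -0.2, 0.7]
width: 0.568
grasp_force: 0.0
time_s: 4.25
position: [0.549, -0.2163, 0.0235]
eef_rot: [180.0, -0.0, -5.8]
contact_force: [-2.4, 1.4, 4.6]
width: 0.226
grasp_force: 30.0
```

Gripped at 19.9 mm. Now pulling straight back, gently at first.

```bash
python3 -m creep '{"increments":[[-3,0,0,0,0,0],[-5,0,0,0,0,0],[-5,0,0,0,0,0]]}'; python3 -m creep '{"increments":[[-7,0,0,0,0,0],[-8,0,0,0,0,0],[-8,0,0,0,0,0],[-9,0,0,0,0,0],[-9,0,0,0,0,0],[-9,0,0,0,0,0],[-9,0,0,0,0,0],[-9,0,0,0,0,0],[-9,0,0,0,0,0],[0,0,0,0,0,0]]}'
```

```text
time_s: 4.62
position: [0.5354, -0.2149, 0.0231]
eef_rot: [-180.0, 0.0, -5.8]
contact_force: [1.6, 0.2, 0.5]
width: 0.223
grasp_force: 30.0
time_s: 5.88
position: [0.4588, -0.2071, 0.0233]
eef_rot: [-180.0, 0.0, -5.9]
contact_force: [0.4, -0.4, -1.3]
width: 0.222
grasp_force: 30.0
```

Pin is free. Lift and go over the trays to view them.

```bash
python3 -m creep '{"increments":[[0,0,-30,0,0,0],[0,0,-45,0,0,0],[0,0,-50,0,0,0],[0,0,-50,0,0,0],[0,0,-50,0,0,0],[0,0,-50,0,0,0],[0,0,-40,0,0,0],[0,-20,0,0,0,-5.8],[0,-40,0,0,0,0],[0,-45,0,0,0,0],[0,-45,0,0,0,0],[0,-45,0,0,0,0]]}'; python3 -m creep '{"increments":[[0,-45,0,0,0,0],[0,-45,0,0,0,0],[0,-45,0,0,0,0],[0,-40,0,0,0,0],[0,-30,0,0,0,0],[0,-20,0,0,0,0],[0,0,0,0,0,0],[0,0,0,0,0,0]]}'
python3 - <<'E'
from h import *
m=bot.camera_model("wrist");np.savez("pics/w3.npz",**m)
cv2.imwrite("pics/w3.png",cv2.cvtColor(bot.snapshot("wrist"),cv2.COLOR_RGB2BGR))
E
```

```text
time_s: 7.38
position: [0.4613, -0.0108, 0.3383]
eef_rot: [-180.0, -0.0, -0.0]
contact_force: [0.6, 0.3, -2.7]
width: 0.224
grasp_force: 30.0
time_s: 8.38
position: [0.4616, 0.2122, 0.3382]
eef_rot: [180.0, 0.0, -0.0]
contact_force: [-0.2, -1.1, -1.8]
width: 0.224
grasp_force: 30.0
```

View pics/w3.png

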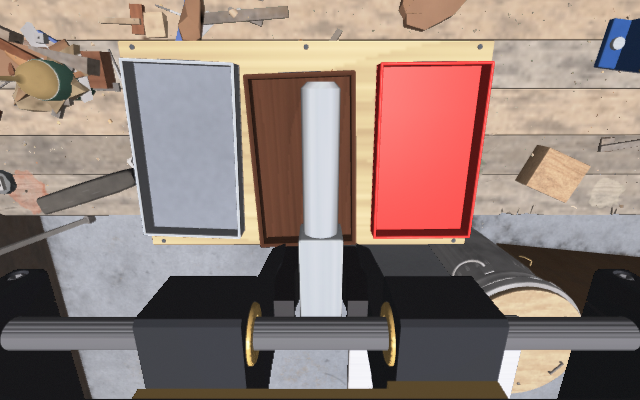

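Trays, rim corners: grey (120,61)-(238,64)-(243,237)-(146,238), wooden (244,74)-(355,70)-(355,243)-(260,246), red (379,62)-(493,61)-(470,238)-(372,237). The pin hangs straight in the grip. The square offcut is also fully visible at (552,174).

```bash
python3 - <<'E'
from h import *
m=dict(np.load("pics/w3.npz"))
for p in ([(120,61),(238,64),(243,237),(146,238)],[(244,74),(355,70),(355,243),(260,246)],[(379,62),(493,61),(470,238),(372,237)]): rect(m,p,.083)
c,d=ray(m,0,0); print("pin level check: shaft end apex")
z=bot.get_obs()["position"][2]+.0085
rect(m,[(302,236),(340,236),(336,95),(304,95)],z+.008)
rect(m,[(546,146),(589,162),(560,203),(516,180)],.03)
E
```

```text
c [0.4677 0.3779] L [134.9 217.1 131.7 221.6] ang [-91.4 177.3  90.6  -1.9]
[[0.5789, 0.4409], [0.5757, 0.306], [0.3588, 0.3164], [0.3574, 0.4481]]
c [0.4573 0.2325] L [128.5 219.6 129.9 219.7] ang [ -88.1 -178.1   92.     1.5]
[[0.5649, 0.2999], [0.5692, 0.1715], [0.3498, 0.1643], [0.3453, 0.2941]]
c [0.4681 0.077 ] L [130.6 221.7 133.1 219. ] ang [ -89.6 -178.7   89.3    0.7]
[[0.5777, 0.1442], [0.5787, 0.0137], [0.3572, 0.0085], [0.3587, 0.1415]]
pin level check: shaft end apex
c [0.5123 0.2115] L [16.7 58.9 12.2 58.9] ang [-90.    2.5  90.  178.2]
[[0.4828, 0.2196], [0.4828, 0.2029], [0.5417, 0.2055], [0.5417, 0.2178]]
c [ 0.4347 -0.1228] L [69.9 67.3 79.9 59.1] ang [-109.   156.1   63.9  -33.8]
[[0.4737, -0.1048], [0.451, -0.1709], [0.3895, -0.1436], [0.4246, -0.0719]]
```

```bash
python3 -m creep '{"increments":[[-3,-25,0,0,0,0],[-3,-35,0,0,0,0],[-4,-35,0,0,0,0],[-4,-35,0,0,0,0],[-4,-25,0,0,0,0],[-3,-11,0,0,0,1.4],[0,0,40,0,0,0],[0,0,50,0,0,0],[0,0,50,0,0,0],[0,0,45,0,0,0],[0,0,30,0,0,0],[0,0,0,0,0,0]]}'; python3 -c "
from h import *
print(delta([.441,.378,.063],-1.4))"
```

```text
time_s: 9.93
position: [0.4403, 0.3776, 0.1217]
eef_rot: [179.9, 0.2, -1.5]
contact_force: [0.2, -0.8, -1.9]
width: 0.224
grasp_force: 30.0
(array([ 0.89631075, -0.53856631, 58.6639632 ]), array([ 0.12878192,  0.21053475, -0.09377913]))
```

```bash
python3 -m creep '{"increments":[[0,0,25,0,0,0],[0,0,20,0,0,0],[0,0,10,0,0,0],[0,0,4,0,0,0],[0,0,0,0,0,0]]}'; python3 -m creep '{"increments":[[0,0,1,0,0,0],[0,0,1,0,0,0],[0,0,0,0,0,0]]}'
```

```text
time_s: 10.55
position: [0.4411, 0.3789, 0.065]
eef_rot: [-180.0, -0.1, -1.4]
contact_force: [-0.6, -0.2, -0.8]
width: 0.222
grasp_force: 30.0
time_s: 10.92
position: [0.4407, 0.3788, 0.0624]
eef_rot: [-180.0, -0.0, -1.4]
contact_force: [0.9, 0.7, -1.3]
width: 0.222
grasp_force: 30.0
```

```bash
python3 -m creep '{"increments":[[0,0,1,0,0,0],[0,0,0,0,0,0]]}'; python3 -m creep '{"increments":[[0,0,0.7,0,0,0],[0,0,0,0,0,0]]}'
```

```text
time_s: 11.18
position: [0.4409, 0.3789, 0.062]
eef_rot: [-180.0, -0.0, -1.4]
contact_force: [-1.1, -1.0, 4.5]
width: 0.221
grasp_force: 30.0
time_s: 11.42
position: [0.4411, 0.3789, 0.0615]
eef_rot: [-180.0, -0.1, -1.4]
contact_force: [-0.8, -1.2, 6.7]
width: 0.223
grasp_force: 30.0
```

Pin is resting on the floor (contact felt). Release, lift and check.

```bash
python3 -m creep '{"increments":[[0,0,0,0,0,0],[0,0,0,0,0,0],[0,0,0,0,0,0],[0,0,-20,0,0,0],[0,0,-40,0,0,0],[0,0,-50,0,0,0],[0,0,-50,0,0,0],[0,0,-30,0,0,0],[0,45,0,0,0,0],[0,50,0,0,0,0],[0,50,0,0,0,0],[0,50,0,0,0,0]]}' 45; python3 -c "
from h import *
cv2.imwrite('pics/w4.png',cv2.cvtColor(bot.snapshot('wrist'),cv2.COLOR_RGB2BGR)[:320])
np.set_printoptions(precision=1,suppress=True)
print(delta([.43,-.13,.18],70.6))"
```

```text
time_s: 12.92
position: [0.4355, 0.1824, 0.2505]
eef_rot: [180.0, -0.0, -1.4]
contact_force: [0.9, -0.1, 0.5]
width: 0.512
grasp_force: 0.0
(array([  3.1, 308.2,  71.2]), array([  0.1,   0.1, -72.2]))
```

View pics/w4.png

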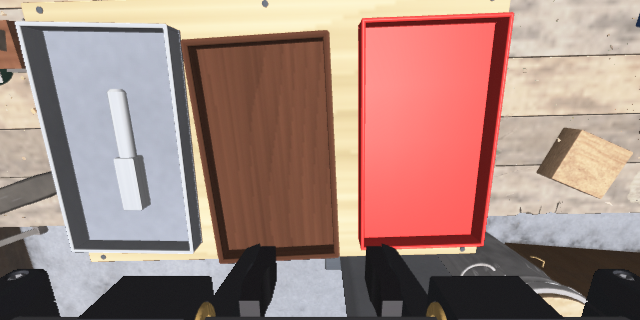

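Pin lies flat in the grey tray (125,150). Next, the square offcut: hover 60 mm short along tool x so that the fingers don't hide it.

```bash
python3 -m creep '{"increments":[[-3,50,0,0,0,0],[-3,55,0,0,0,0],[-3,55,0,0,0,0],[-3,55,0,0,0,0],[-3,55,0,0,0,0],[-3,50,0,0,0,0],[0,45,0,0,0,0],[0,0,50,0,0,-10.3],[0,0,0,0,0,-10.3],[0,0,0,0,0,-10.3],[0,0,0,0,0,-10.3],[0,0,0,0,0,-10.3]]}' 88; python3 -m creep '{"increments":[[0,0,0,0,0,-10.3],[0,0,0,0,0,-10.3],[0,0,0,0,0,0],[0,0,0,0,0,0]]}'; python3 - <<'E'
from h import *
m=bot.camera_model("wrist");np.savez("pics/w5.npz",**m)
cv2.imwrite("pics/w5.png",cv2.cvtColor(bot.snapshot("wrist"),cv2.COLOR_RGB2BGR))
E
```

```text
time_s: 14.48
position: [0.4087, -0.1806, 0.2005]
eef_rot: [-180.0, 0.0, 50.4]
contact_force: [-0.4, -0.1, -0.4]
width: 0.999
grasp_force: 0.0
time_s: 14.98
position: [0.4087, -0.1806, 0.2005]
eef_rot: [-180.0, -0.0, 70.5]
contact_force: [-0.6, -0.5, -0.3]
width: 1.001
grasp_force: 0.0
```

View pics/w5.png

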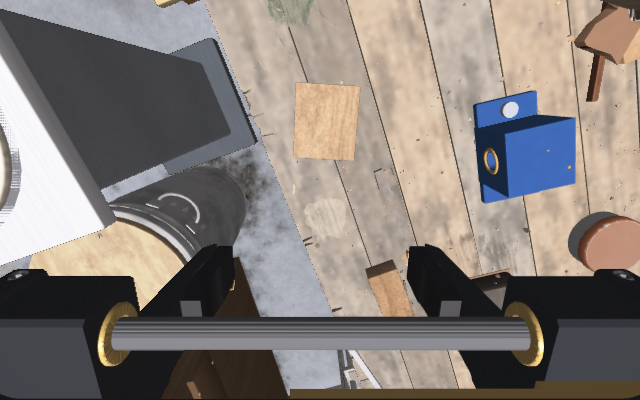

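Square offcut seen cleanly: corners (296,83), (360,86), (354,160), (293,157). The blue block still stands in place with an empty bore.

```bash
python3 - <<'E'
from h import *
np.set_printoptions(precision=1,suppress=True)
m=dict(np.load("pics/w5.npz"))
P=rect(m,[(296,83),(360,86),(354,160),(293,157)],.03)
c=P.mean(0)
print(delta([*c,.08],68.5))
m=bot.camera_model("side");print([w2px(m,[*c,.03])])
E
```

```text
c [ 0.4 -0.1] L [59.2 69.2 60.4 68.9] ang [ -22.  -112.3  157.7   66.7]
[[0.4176, -0.088], [0.4724, -0.1102], [0.4462, -0.1742], [0.3903, -0.1512]]
(array([ 54.5,   5.1, 120.5]), array([-0., -0.,  2.]))
[(np.float64(298.2108166823085), np.float64(240.48041911023776))]
```

```bash
python3 -m creep '{"increments":[[27,2.5,0,0,0,0],[27.5,2.5,30,0,0,2.5],[0,0,40,0,0,0],[0,0,40,0,0,0],[0,0,35,0,0,0],[0,0,25,0,0,0],[0,0,15,0,0,0],[0,0,7,0,0,0],[0,0,0,0,0,0],[0,0,0,0,0,0]]}'
```

```text
time_s: 16.27
position: [0.4317, -0.131, 0.0091]
eef_rot: [179.9, 0.0, 68.1]
contact_force: [-0.3, -0.2, -1.0]
width: 0.999
grasp_force: 0.0
```

```bash
python3 -m creep '{"increments":[[0,0,3,0,0,0],[0,0,0,0,0,0],[0,0,0,0,0,0],[0,0,0,0,0,0],[0,0,0,0,0,0],[0,0,0,0,0,0],[0,0,0,0,0,0]]}' 0; python3 -m creep '{"increments":[[0,0,-10,0,0,0],[0,0,-30,0,0,0],[0,0,-40,0,0,0],[0,0,-50,0,0,0],[0,0,-50,0,0,0],[0,0,-40,0,0,0],[0,0,-20,0,0,0],[0,0,0,0,0,0]]}';python3 -c "
from h import *
np.set_printoptions(precision=1,suppress=True)
y=np.radians(1.9);c=np.array([.4573,.2325])+np.array([np.cos(y),np.sin(y)])*-.058
print(c,delta([*c,.20],1.9))
c=np.array([.4573,.2325])+np.array([np.cos(y),np.sin(y)])*.052;print(c)"
```

```text
time_s: 17.15
position: [0.4315, -0.1309, 0.0056]
eef_rot: [180.0, 0.0, 68.2]
contact_force: [-1.1, -0.6, 3.6]
width: 0.677
grasp_force: 29.9
time_s: 18.15
position: [0.4315, -0.1308, 0.2468]
eef_rot: [179.8, 0.0, 68.2]
contact_force: [-0.1, 0.4, -2.7]
width: 0.683
grasp_force: 29.9
[0.4 0.2] (array([ 323.6, -164.4,   46.2]), array([ 0.2, -0.1, 66.3]))
[0.5 0.2]
```

```bash
python3 -m creep '{"increments":[[25,-12.5,0,0,0,0],[40,-20,0,0,0,0],[45,-23,0,0,0,0],[50,-26,0,0,0,0],[50,-26,0,0,0,0],[45,-23,0,0,0,0],[40,-20,0,0,0,0],[28.5,-14,0,0,0,0],[0,0,0,0,0,9.5],[0,0,0,0,0,9.5],[0,0,0,0,0,9.5],[0,0,20,0,0,9.5]]}'; python3 -m creep '{"increments":[[0,0,20,0,0,9.5],[0,0,20,0,0,9.5],[0,0,20,0,0,9.3],[0,0,20,0,0,0],[0,0,15,0,0,0],[0,0,10,0,0,0],[0,0,0,0,0,0],[0,0,0,0,0,0]]}'; python3 -c "
from h import *
np.set_printoptions(precision=1,suppress=True)
print(delta([.3993,.2306,.068],1.9))"
```

```text
time_s: 19.65
position: [0.3989, 0.2306, 0.225]
eef_rot: [180.0, -0.0, 29.9]
contact_force: [-0.1, 0.5, -1.4]
width: 0.681
grasp_force: 29.9
time_s: 20.65
position: [0.3992, 0.2307, 0.1209]
eef_rot: [-180.0, -0.0, 1.9]
contact_force: [0.3, 0.1, -0.9]
width: 0.679
grasp_force: 29.9
(array([ 0.1,  0.1, 52.9]), array([-0., -0., -0.]))
```

```bash
python3 -m creep '{"increments":[[0,0,20,0,0,0],[0,0,20,0,0,0],[0,0,10,0,0,0],[0,0,3,0,0,0],[0,0,0,0,0,0],[0,0,0,0,0,0]]}'; python3 -m creep '{"increments":[[0,0,1,0,0,0],[0,0,1,0,0,0],[0,0,0,0,0,0]]}'
```

```text
time_s: 21.4
position: [0.3993, 0.2307, 0.0681]
eef_rot: [-180.0, -0.1, 1.9]
contact_force: [-0.9, 0.5, -2.3]
width: 0.677
grasp_force: 29.9
time_s: 21.78
position: [0.3991, 0.2307, 0.0657]
eef_rot: [-180.0, -0.0, 1.9]
contact_force: [-0.9, -0.3, 1.0]
width: 0.677
grasp_force: 29.9
```

```bash
python3 -m creep '{"increments":[[0,0,0.7,0,0,0],[0,0,0,0,0,0]]}'; python3 -m creep '{"increments":[[0,0,0,0,0,0],[0,0,0,0,0,0],[0,0,0,0,0,0],[0,0,-15,0,0,0],[0,0,-35,0,0,0],[0,0,-50,0,0,0],[0,0,-50,0,0,0],[0,0,-30,0,0,0],[0,25,0,0,0,0],[6,50,0,0,0,0],[6,55,0,0,0,0],[6,60,0,0,0,0]]}' 70;  python3 -m creep '{"increments":[[6,60,0,0,0,0],[6,60,0,0,0,0],[6,60,0,0,0,0],[6,60,0,0,0,0],[6,60,0,0,0,0],[6,60,0,0,0,0],[6,50,0,0,0,0],[4,46,0,0,0,0],[0,0,20,0,0,-10],[0,0,20,0,0,-10],[0,0,10,0,0,-10],[0,0,0,0,0,-10]]}'; python3 -m creep '{"increments":[[0,0,0,0,0,-10],[0,0,0,0,0,-10],[0,0,0,0,0,-10],[0,0,0,0,0,-10],[0,0,0,0,0,-10],[0,0,0,0,0,0],[0,0,0,0,0,0]]}'; python3 - <<'E'
from h import *
m=bot.camera_model("wrist");np.savez("pics/w6.npz",**m)
cv2.imwrite("pics/w6.png",cv2.cvtColor(bot.snapshot("wrist"),cv2.COLOR_RGB2BGR))
E
```

```text
time_s: 22.02
position: [0.3991, 0.2307, 0.0657]
eef_rot: [-180.0, -0.0, 1.9]
contact_force: [-2.7, -0.3, 10.7]
width: 0.68
grasp_force: 29.9
time_s: 23.52
position: [0.4231, 0.0398, 0.2449]
eef_rot: [-180.0, -0.0, 1.9]
contact_force: [1.3, -0.1, -0.6]
width: 0.79
grasp_force: 0.0
time_s: 25.02
position: [0.4838, -0.4126, 0.1934]
eef_rot: [-179.9, -0.0, 42.2]
contact_force: [-0.5, -0.1, 0.9]
width: 0.794
grasp_force: 0.0
time_s: 25.9
position: [0.4841, -0.4129, 0.1947]
eef_rot: [-180.0, -0.0, 91.7]
contact_force: [-0.4, 0.5, -0.3]
width: 0.792
grasp_force: 0.0
```

View pics/w6.png

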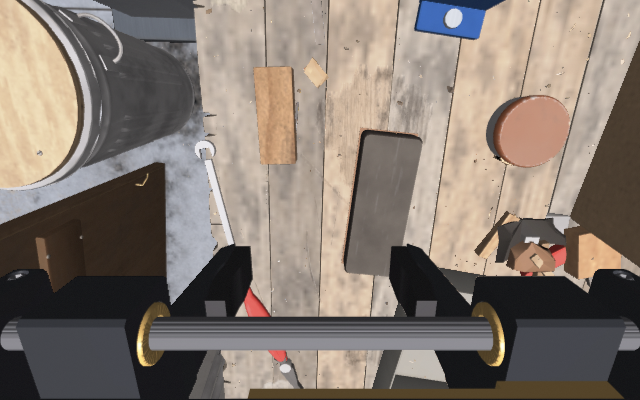

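Narrow offcut corners about (254,67), (291,66), (296,163), (260,163). Sanding block top (366,135), (422,138), (403,275), (349,271). Spanner at (205,148)-(233,245), tin at (531,131).

```bash
python3 - <<'E'
from h import *
m=dict(np.load("pics/w6.npz"))
P=rect(m,[(254,67),(291,66),(296,163),(260,163)],.024);c=P.mean(0)
S=rect(m,[(366,135),(422,138),(403,275),(349,271)],.027)
sp=[px2w(m,205,148,.008),px2w(m,233,245,.008)];print("span",sp)
print(*[d.round(1) for d in delta([*c,.1],93)],*[d.round(1) for d in delta([*S.mean(0),.1],86)])
i=cv2.imread("pics/w6.png")[50:180,230:330];cv2.imwrite("pics/w6c.png",cv2.resize(i,None,fx=4,fy=4,interpolation=cv2.INTER_CUBIC))
E
```

```text
c [ 0.4391 -0.3541] L [33.7 89.4 35.8 88.5] ang [   3.1  -86.7 -178.3   91.9]
[[0.4202, -0.3107], [0.4539, -0.3088], [0.459, -0.398], [0.4232, -0.3991]]
c [ 0.5506 -0.4432] L [ 54.  149.7  59.9 147.9] ang [ -1.3 -90.8 176.9  86.9]
[[0.5261, -0.3682], [0.5801, -0.3695], [0.578, -0.5191], [0.5182, -0.516]]
span [array([ 0.36412667, -0.38842625,  0.008     ]), array([ 0.38706542, -0.49764109,  0.008     ])]
[ 60.1 -43.2  94.7] [-0.  -0.  -1.3] [-32.2  65.6  94.7] [-0.  -0.   5.7]
```

View pics/w6c.png

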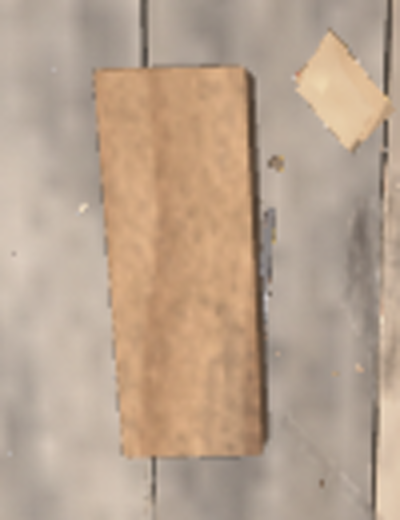

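Crop confirms the corners of the narrow offcut. Going down on it with a 60 mm opening.

```bash
python3 -m creep '{"increments":[[30,-20,0,0,0,0],[30,-23,20,0,0,-0.6],[0,0,40,0,0,0],[0,0,40,0,0,0],[0,0,35,0,0,0],[0,0,25,0,0,0],[0,0,15,0,0,0],[0,0,8,0,0,0],[0,0,5,0,0,0],[0,0,0,0,0,0],[0,0,0,0,0,0]]}' 60
```

```text
time_s: 27.32
position: [0.4393, -0.3546, 0.0074]
eef_rot: [180.0, 0.0, 92.5]
contact_force: [-0.5, -1.0, 0.6]
width: 0.68
grasp_force: 0.0
```

```bash
python3 -m creep '{"increments":[[0,0,1.5,0,0,0],[0,0,0,0,0,0],[0,0,0,0,0,0],[0,0,0,0,0,0],[0,0,0,0,0,0],[0,0,0,0,0,0],[0,0,0,0,0,0]]}' 0; python3 -m creep '{"increments":[[0,0,-10,0,0,0],[0,0,-30,0,0,0],[0,0,-40,0,0,0],[0,0,-50,0,0,0],[0,0,-50,0,0,0],[0,0,-40,0,0,0],[0,0,-20,0,0,0],[0,0,0,0,0,0]]}';python3 -c "
from h import *
np.set_printoptions(precision=1,suppress=True)
print(delta([.5093,.2342,.20],1.9))"
```

```text
time_s: 28.2
position: [0.4391, -0.3544, 0.0054]
eef_rot: [180.0, 0.0, 92.5]
contact_force: [-0.7, 0.4, 1.0]
width: 0.395
grasp_force: 30.0
time_s: 29.2
position: [0.4393, -0.3545, 0.247]
eef_rot: [179.9, 0.1, 92.5]
contact_force: [0.5, 0.2, -0.8]
width: 0.396
grasp_force: 30.0
(array([585.3,  95.3,  45.6]), array([ 0.2,  0. , 90.6]))
```

```bash
python3 -m creep '{"increments":[[30,5,0,0,0,0],[50,8,0,0,0,0],[55,9,0,0,0,0],[55,9,0,0,0,0],[55,9,0,0,0,0],[55,9,0,0,0,0],[55,9,0,0,0,0],[55,9,0,0,0,0],[55,9,0,0,0,0],[50,8,0,0,0,0],[45,7,0,0,0,0],[25,4.3,0,0,0,0]]}'; python3 -m creep '{"increments":[[0,0,0,0,0,10],[0,0,0,0,0,10],[0,0,0,0,0,10],[0,0,0,0,0,10],[0,0,0,0,0,10],[0,0,0,0,0,10],[0,0,20,0,0,10],[0,0,30,0,0,10],[0,0,35,0,0,10.5],[0,0,30,0,0,0],[0,0,10,0,0,0],[0,0,0,0,0,0]]}';python3 -c "
from h import *
np.set_printoptions(precision=1,suppress=True)
print(delta([.5093,.2342,.068],1.9))"
```

```text
time_s: 30.7
position: [0.5084, 0.2362, 0.2439]
eef_rot: [-179.9, 0.0, 92.6]
contact_force: [0.5, -0.9, -0.3]
width: 0.394
grasp_force: 30.0
time_s: 32.2
position: [0.5089, 0.2341, 0.12]
eef_rot: [180.0, 0.1, 2.0]
contact_force: [-0.2, 0.1, -0.6]
width: 0.395
grasp_force: 30.0
(array([ 0.4, -0.1, 52. ]), array([0. , 0.1, 0.1]))
```

```bash
python3 -m creep '{"increments":[[0,0,20,0,0,0],[0,0,20,0,0,0],[0,0,9,0,0,0],[0,0,3,0,0,0],[0,0,0,0,0,0],[0,0,0,0,0,0]]}'; python3 -m creep '{"increments":[[0,0,1,0,0,0],[0,0,1,0,0,0],[0,0,0.7,0,0,0],[0,0,0,0,0,0]]}'
```

```text
time_s: 32.95
position: [0.5094, 0.2343, 0.069]
eef_rot: [-180.0, -0.1, 2.0]
contact_force: [0.5, -0.5, -0.9]
width: 0.401
grasp_force: 30.0
time_s: 33.45
position: [0.5091, 0.2342, 0.0656]
eef_rot: [180.0, 0.0, 2.0]
contact_force: [-0.1, 0.5, -0.9]
width: 0.396
grasp_force: 30.0
```

```bash
python3 -m creep '{"increments":[[0,0,0.7,0,0,0],[0,0,0,0,0,0],[0,0,0,0,0,0]]}'; python3 -m creep '{"increments":[[0,0,0,0,0,0],[0,0,0,0,0,0],[0,0,0,0,0,0],[0,0,-15,0,0,0],[0,0,-35,0,0,0],[0,0,-50,0,0,0],[0,0,-50,0,0,0],[0,0,-30,0,0,0],[0,25,0,0,0,0],[0,50,0,0,0,0]]}' 55;python3 -c "
from h import *
np.set_printoptions(precision=1,suppress=True)
print(delta([.548,-.52,.20],1.9))"
```

```text
time_s: 33.83
position: [0.5092, 0.2342, 0.0654]
eef_rot: [-180.0, -0.0, 2.0]
contact_force: [-2.2, -1.1, 5.6]
width: 0.391
grasp_force: 30.0
time_s: 35.08
position: [0.5115, 0.1593, 0.2463]
eef_rot: [-180.0, -0.1, 2.1]
contact_force: [0.4, -0.7, -1.0]
width: 0.626
grasp_force: 0.0
(array([ 11.2, 680.2,  46.2]), array([-0. , -0.1,  0.2]))
```

```bash
python3 -m creep '{"increments":[[-6,55,0,0,0,0],[-6,55,0,0,0,0],[-6,55,0,0,0,0],[-6,55,0,0,0,0],[-6,55,0,0,0,0],[-6,55,0,0,0,0],[-6,55,0,0,0,0],[-6,55,0,0,0,0],[-6,55,0,0,0,0],[-5,50,0,0,0,0],[-5,40,10,0,0,0],[0,17,10,0,0,0]]}' 88;  python3 -m creep '{"increments":[[0,0,0,0,0,0],[0,0,0,0,0,0]]}'; python3 - <<'E'
from h import *
m=bot.camera_model("wrist");np.savez("pics/w7.npz",**m)
cv2.imwrite("pics/w7.png",cv2.cvtColor(bot.snapshot("wrist"),cv2.COLOR_RGB2BGR))
E
```

```text
time_s: 36.58
position: [0.4678, -0.4462, 0.225]
eef_rot: [180.0, -0.0, 1.9]
contact_force: [0.6, -0.4, -0.0]
width: 1.001
grasp_force: 0.0
time_s: 36.83
position: [0.469, -0.4432, 0.2257]
eef_rot: [180.0, -0.0, 2.0]
contact_force: [-0.0, 0.1, -0.4]
width: 0.996
grasp_force: 0.0
```

View pics/w7.png

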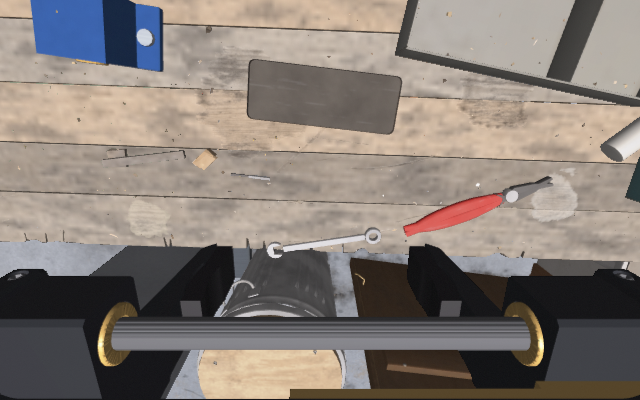

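Sanding block corners: (249,58), (402,77), (392,135), (246,117). The spanner is undisturbed at (275,250)-(373,235).

```bash
python3 - <<'E'
from h import *
np.set_printoptions(precision=4,suppress=True)
m=dict(np.load("pics/w7.npz"))
S=rect(m,[(249,58),(402,77),(392,135),(246,117)],.027)
print(S.mean(0),*[d.round(1) for d in delta([*S.mean(0),.08],85.5)])
E
```

```text
c [ 0.5468 -0.4436] L [152.6  57.5 153.6  56.6] ang [-94.5 176.   85.2  -5. ]
[[0.5812, -0.3698], [0.5692, -0.5219], [0.5119, -0.5179], [0.5248, -0.3649]]
[ 0.5468 -0.4436] [ 77.6   3.1 146. ] [  0.1  -0.  -83.4]
```

```bash
python3 -m creep '{"increments":[[38,1.5,0,0,0,0],[39.5,1.5,0,0,0,0],[0,0,0,0,0,-10.4],[0,0,0,0,0,-10.4],[0,0,0,0,0,-10.4],[0,0,0,0,0,-10.4],[0,0,30,0,0,-10.4],[0,0,30,0,0,-10.4],[0,0,30,0,0,-10.4],[0,0,30,0,0,-10.4],[0,0,25,0,0,0],[0,0,0,0,0,0]]}'; python3 -m creep '{"increments":[[0,0,25,0,0,0],[0,0,25,0,0,0],[0,0,15,0,0,0],[0,0,6,0,0,0],[0,0,0,0,0,0],[0,0,0,0,0,0]]}'
```

```text
time_s: 38.38
position: [0.5459, -0.4434, 0.079]
eef_rot: [-179.9, -0.1, 85.2]
contact_force: [-0.4, 0.4, 1.4]
width: 0.998
grasp_force: 0.0
time_s: 39.12
position: [0.5463, -0.4453, 0.01]
eef_rot: [179.9, 0.1, 85.2]
contact_force: [0.5, 0.8, -0.4]
width: 1.001
grasp_force: 0.0
```

```bash
python3 -m creep '{"increments":[[0,0,4,0,0,0],[0,0,0,0,0,0],[0,0,0,0,0,0],[0,0,0,0,0,0],[0,0,0,0,0,0],[0,0,0,0,0,0],[0,0,0,0,0,0],[0,0,0,0,0,0]]}' 0; python3 -m creep '{"increments":[[0,0,-10,0,0,0],[0,0,-30,0,0,0],[0,0,-40,0,0,0],[0,0,-50,0,0,0],[0,0,-50,0,0,0],[0,0,-40,0,0,0],[0,0,-20,0,0,0],[0,0,0,0,0,0]]}';python3 -c "
from h import *
np.set_printoptions(precision=1,suppress=True)
print(delta([.468,.077,.20],0.5))"
```

```text
time_s: 40.12
position: [0.546, -0.445, 0.005]
eef_rot: [180.0, 0.0, 85.2]
contact_force: [0.0, -0.9, -0.9]
width: 0.685
grasp_force: 30.0
time_s: 41.12
position: [0.5461, -0.4451, 0.2469]
eef_rot: [179.9, 0.1, 85.2]
contact_force: [0.9, 0.0, -2.7]
width: 0.685
grasp_force: 30.0
(array([ 513.8, -121.9,   45.4]), array([ 0.2,  0. , 84.7]))
```

```bash
python3 -m creep '{"increments":[[25,-6,0,0,0,0],[45,-11,0,0,0,0],[50,-12,0,0,0,0],[50,-12,0,0,0,0],[50,-12,0,0,0,0],[50,-12,0,0,0,0],[50,-12,0,0,0,0],[50,-12,0,0,0,0],[50,-12,0,0,0,0],[45,-10,0,0,0,0],[30,-7,0,0,0,0],[19,-4,0,0,0,0]]}'; python3 -m creep '{"increments":[[0,0,0,0,0,10.5],[0,0,0,0,0,10.5],[0,0,0,0,0,10.5],[0,0,0,0,0,10.5],[0,0,0,0,0,10.5],[0,0,0,0,0,10.5],[0,0,20,0,0,10.5],[0,0,30,0,0,10.5],[0,0,35,0,0,0.7],[0,0,30,0,0,0],[0,0,10,0,0,0],[0,0,0,0,0,0]]}';python3 -c "
from h import *
np.set_printoptions(precision=1,suppress=True)
print(delta([.468,.077,.068],.5))"
```

```text
time_s: 42.62
position: [0.4666, 0.079, 0.2439]
eef_rot: [-179.9, -0.0, 85.2]
contact_force: [0.0, -0.1, -1.1]
width: 0.684
grasp_force: 30.0
time_s: 44.12
position: [0.4674, 0.0775, 0.1197]
eef_rot: [-180.0, 0.1, 0.5]
contact_force: [-0.7, -0.2, -1.1]
width: 0.685
grasp_force: 30.0
(array([ 0.6,  0.5, 51.7]), array([-0. ,  0.1, -0. ]))
```

```bash
python3 -m creep '{"increments":[[0,0,20,0,0,0],[0,0,20,0,0,0],[0,0,9,0,0,0],[0,0,4.5,0,0,0],[0,0,0,0,0,0],[0,0,0,0,0,0]]}'; python3 -m creep '{"increments":[[0,0,1,0,0,0],[0,0,1,0,0,0],[0,0,1,0,0,0],[0,0,0,0,0,0]]}'
```

```text
time_s: 44.88
position: [0.468, 0.0775, 0.067]
eef_rot: [180.0, -0.1, 0.5]
contact_force: [-0.8, 0.4, -1.8]
width: 0.68
grasp_force: 30.0
time_s: 45.38
position: [0.4677, 0.0775, 0.0634]
eef_rot: [-180.0, 0.0, 0.5]
contact_force: [0.0, 0.3, -0.9]
width: 0.682
grasp_force: 30.0
```

```bash
python3 -m creep '{"increments":[[0,0,0.7,0,0,0],[0,0,0,0,0,0],[0,0,0,0,0,0]]}'; python3 -m creep '{"increments":[[0,0,0,0,0,0],[0,0,0,0,0,0],[0,0,0,0,0,0],[0,0,-15,0,0,0],[0,0,-35,0,0,0],[0,0,-50,0,0,0],[0,0,-50,0,0,0],[0,0,-40,0,0,0],[0,-25,-40,0,0,0],[0,-50,-30,0,0,0],[0,-50,0,0,0,0],[0,-20,0,0,0,0]]}' 72; python3 - <<'E'
from h import *
m=bot.camera_model("wrist");np.savez("pics/w8.npz",**m)
cv2.imwrite("pics/w8.png",cv2.cvtColor(bot.snapshot("wrist"),cv2.COLOR_RGB2BGR))
E
```

```text
time_s: 45.75
position: [0.4678, 0.0775, 0.063]
eef_rot: [180.0, -0.0, 0.5]
contact_force: [-1.3, 0.1, 3.4]
width: 0.682
grasp_force: 30.0
time_s: 47.25
position: [0.4661, 0.2247, 0.3228]
eef_rot: [-180.0, -0.0, 0.6]
contact_force: [0.0, -0.9, -1.2]
width: 0.819
grasp_force: 0.0
```

View pics/w8.png

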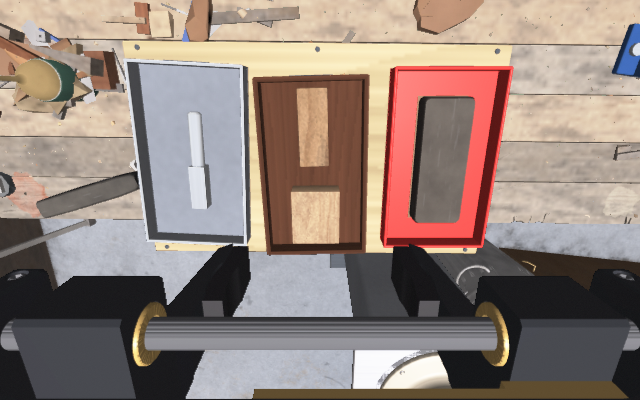

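All four lie flat in their trays: pin (198,165), narrow offcut (313,127), square offcut (316,216), sanding block (445,160). I'll check the numbers, then hand in.

```bash
python3 - <<'E'
from h import *
m=dict(np.load("pics/w8.npz"))
rect(m,[(293,190),(340,190),(340,243),(293,243)],.09)
rect(m,[(298,88),(328,88),(328,166),(300,166)],.084)
rect(m,[(426,98),(474,98),(460,222),(416,218)],.085)
rect(m,[(189,113),(201,113),(209,208),(190,208)],.078)
print(bot.sign_off())
E
```

```text
c [0.4005 0.2282] L [57.4 71.  60.5 71.1] ang [ -89.4 -178.3   90.6   -0.9]
[[0.4357, 0.2571], [0.4364, 0.1998], [0.3654, 0.1977], [0.3647, 0.2582]]
c [0.5091 0.2325] L [33.8 89.2 33.9 89.2] ang [ -89.4 -179.    90.6    1. ]
[[0.5536, 0.2502], [0.5539, 0.2164], [0.4647, 0.2148], [0.4643, 0.2487]]
c [0.4706 0.0757] L [ 54.4 151.   56.9 145.5] ang [ -89.4 -177.8   85.1    1.4]
[[0.5444, 0.1052], [0.545, 0.0509], [0.3941, 0.045], [0.3989, 0.1017]]
c [0.4658 0.3748] L [ 14.  117.8  24.4 118.5] ang [-89.4 179.1  90.6  -5.9]
[[0.5246, 0.3783], [0.5248, 0.3643], [0.4071, 0.3662], [0.4068, 0.3905]]
the job is handed in; nothing more can be done
None
```

The job is handed in at about 47 s of the 120 s: the last image shows the pin, both offcuts and the sanding block lying flat in their trays within the limits, and nothing else was seen moved, though the hand-in gave no verdict and the tin was not re-measured.

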